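# Put the middle storage box away and restack

### The arm

A 6-joint arm with a two-finger parallel gripper is mounted at the origin on a cart in front of the work surface, level with it; the furniture and walls round the work are solid. World frame = base frame: x ahead of the robot, y to its left, z up, the work surface at z = 0. Lengths are in m, angles in rad, forces in N, time in s.
With the tool pointing down it reaches from about 0.35 to 0.8 m from the base axis. Payload 7.3 kg.
Tool frame: the origin (TCP) lies midway between the tips of the shut fingers; the grasp point (between the pads) lies 19 mm behind it; z points along the fingers, y is the direction in which the jaws open and shut (so a half turn about z gives the same grasp; the last joint's range is limited). The gripper opens to 85 mm and grips with 20 to 120 N. Pads are 22 mm wide; open, the fingers measure 114 mm over their backs; the gripper's body (76 mm by 85 mm) begins 54 mm behind the grasp point. The pads swing forward as they close: fully open they stand 13 mm farther back than shut.
Start: joints at [-1.394, 0.342, 1.524, -0, 1.275, -0.146], TCP at [0.167, -0.498, 0.231] pointing down, gripper open.
Joint ranges: [-2.53, 2.53], [-0.77, 2.02], [0.04, 2.7], [-1, 4.14], [0.28, 2.66], [-3.11, 3.11]. Speed limits (rad/s): [2.57, 2.57, 3.14, 3.14, 3.14, 3.14].

### API

Orientations are given as a 3x3 rotation matrix whose columns are the frame's x, y, z axes.
In Python, from cell import * gives the robot as it stands.
- The arm moves only by the tool drive_tool, never from a script. Its argument "targets" is a list of rows, each an object with "xyz": the shift along the world's x, y, z in cm, a list of three; "dr": the turn, a rotation vector about the world's x, y, z in degrees, a list of three; "gripper": the closure, from 0 (fully open) to 1 (shut). In form: [{"xyz": [tx, ty, tz], "dr": [rx, ry, rz], "gripper": gripper}, ...]. A call has 1 to 20 rows; each row is the pose to reach, as a shift and turn from the pose commanded when the call began; what a row does not reach only later rows make up. A row lasts 1/12 s, in which the tool goes at most 41.7 mm and 7.16 degrees, less where a joint would pass 70% of its speed; a pose out of reach is approached as far as the arm can. A call with a gripper value outside its range is refused whole. The fingers move at their own pace and stop on an object; the grip force is fixed at half the most. Time passes only in rows, so rows that repeat a pose let the fingers close. It gives the time, the measured TCP pose, the force and the opening at its end, in the units of the state.
- get_state(): the state, without advancing time (a new reading comes with each control period).
- grab_frame(name): name is "side" or "top" or "wrist"; returns (picture, depth): 480x640x3 uint8, red, green, blue; 480x640 float32, m along the optical axis (not along the pixel's ray), 0 where there is no reading.
- camera_params(name): a dict with "K" (3x3 intrinsics, pixels), "cam_to_world" (4x4, takes a point from camera to world coordinates); the wrist camera has in their place "tool_from_camera" (4x4, takes a point from camera to tool coordinates, whose origin is the TCP and whose axes are the flange's). Camera axes: x right, y down, z forward; pixel columns grow to the right and rows downward; lengths in m; the calibration is good to about 2 mm. A picture is of the moment at which its call begins: read the wrist's pose just before it. camera_params takes no time and is no camera call.
- close_job(): hands the job in, once; it reports no verdict.
The state is a dict: "t": time; "joint_pos": joint angles; "qd": joint speeds; "effort": joint torques, N m; "tool_pos": TCP position; "ee_rot": TCP orientation; "ft_force": force on the tool from outside, world axes, zero at the start; "moment": the same for the moment, N m; "gripper_width": finger opening in m.
Only numpy, scipy, OpenCV 4.12 (cv2) and the standard library are available. Lean on these libraries where they do the work, as an engineer would, in place of code of your own. Each camera call takes 0.05 s, during which the arm holds its last target. There are 200 camera calls.

### The job

The red box in the middle of the stack belongs in the empty bay of the low rack: lift the yellow box off and set it aside on the worktop, then set the red box down on the worktop in front of the empty bay and in line with it, its pull tab outward, let go of it, and slide it fully home. Then stack the yellow box again squarely on the blue one, its foot inside the rim of the blue lid. Drop nothing, and leave the blue and green boxes and the mug, salt shaker and spice jar where they stand.

Things in the scene. Friction and masses are not known exactly. Their poses are not given: they have to be found in the camera images.
- yellow_box: Top box of the stack at the start. White tub, yellow lid; 140 (x) x 60 (y) x 45 mm high, 0.18 to 0.35 kg, flat vertical sides, gripped across the 60 mm. Origin: centre of the underside; x lengthwise, an upright pull tab on the -x end, z up. Its foot (lowest 6 mm) is set back to 125 x 45 mm.
- blue_box: Bottom box of the stack, loose on the worktop, blue lid; size, origin and axes as yellow_box. On every box the lid's top lies 40 mm above the underside, inside a raised rim 5 mm high and 2.5 mm thick with an opening of 135 x 55 mm. A box stacked on it has its foot inside that rim (5 mm play each side) and its origin 40 mm higher.
- red_box: Middle box of the stack, red lid, the one to put away. Same build as yellow_box and blue_box: 140 x 60 x 45 mm, origin: centre of the underside, x lengthwise, tab on the -x end. 0.18 to 0.35 kg.
- red_tab (a point): Middle of the red box's pull tab, at x = -88, y = 0, z = 25 mm of red_box. The tab is an upright fin on the end face, 10 mm thick (y; 13 mm at its rounded outer edge), from x = -70 to -104 mm and z = 11 to 39 mm; it can be pinched from above. Site axes as red_box.
- green_box: A fourth box, green lid, already home in one of the rack's two bays, its tab sticking out of the mouth. Same build as yellow_box and blue_box: 140 x 60 x 45 mm, origin: centre of the underside, x lengthwise, tab on the -x end.
- rack: Fixed low pale-wood rack, 156 deep (x) x 190 wide (y) x 70 mm high. Origin: centre of its underside; +x points from the open mouth to the closed back. Two bays side by side, centres at y = +45 and -45 mm, each 80 mm wide, 62 mm high inside, no floor (boxes slide on the worktop); walls 10 mm, mouth at x = -76, back stop at +69 mm. One is empty, which one varies.
- bay_mark: Flat grey print on the worktop inside the empty bay (120 x 46 mm, no obstacle). Its origin and x axis (into the bay, as the rack's) mark where a box's origin lies when fully home: nose at the back stop, end face about flush with the mouth, tab sticking out.
- sill (a point): Near end of the front edge of a fixed white window sill that bounds the worktop on the far left, its top 116 mm above the worktop: keep the gripper clear of it. The edge runs from here along this point's direction (0.866, -0.5) in the world, away from the robot; the sill lies on its left.
- mug: Bystander: cream mug with a handle, 82 x 117 x 94 mm high, origin: centre underneath (of the outline with handle).
- salt: Bystander: salt shaker, 44 mm across, 90 mm high, origin: centre underneath.
- spice: Bystander: spice jar with dark cap, 41 mm across, 105 mm high, origin: centre underneath.
Things that resemble listed ones, but are neither listed nor needed, are in the scene too. Leave any orange look-alike of the blue_box alone.

How it is judged:
By the outcome, as a careful person would: the job done as asked, in the order asked, and still so for the second after the job is handed in, with the robot touching nothing.
It also fails if it takes over 72 s, if anything falls off the work surface, if the arm or the gripper's body presses on something with over 40 N, if the wrist force passes 120 N, or if a joint passes its speed limit or range.

## Working session

There is one attempt and no reset: what is moved stays moved. The work goes in short steps, Python scripts to look and compute and a tool call to move; the robot and the scene stay as the last step left them, time stands still between calls to the robot, and variables do not carry over. Pictures are saved under pics/ and viewed, about 8 in all and at most 12, crops included, and the job is handed in when it is done.

Besides the shell and the picture viewer there is one more tool, called after "Emit:" as name([rows], argument=value, ...), one row to a line, values as JSON. drive_tool: Moves the arm, as the interface text tells. Its arguments: {"type":"object","properties":{"targets":{"type":"array","items":{"type":"object","properties":{"xyz":{"type":"array","items":{"type":"number"}},"dr":{"type":"array","items":{"type":"number"}},"gripper":{"type":"number"}}}}},"required":["targets"]}

```bash
mkdir -p pics; cat > h.py <<'E'
from cell import *
import numpy as np, cv2
def shot(n,f):
    s=get_state(); im,d=grab_frame(n); np.savez(f'pics/{f}.npz',im=im,d=d,p=s['tool_pos'],R=s['ee_rot'])
    cv2.imwrite(f'pics/{f}.png',im[:,:,::-1]); return im,d
def T(n,f):
    c=camera_params(n)
    if 'cam_to_world' in c: return np.array(c['K']),np.array(c['cam_to_world'])
    z=np.load(f'pics/{f}.npz'); M=np.eye(4); M[:3,:3]=np.array(z['R']).reshape(3,3); M[:3,3]=z['p']
    return np.array(c['K']),M@np.array(c['tool_from_camera'])
def cloud(n,f):
    K,M=T(n,f); d=np.load(f'pics/{f}.npz')['d']; v,u=np.mgrid[:480,:640]
    P=np.stack([(u-K[0,2])/K[0,0]*d,(v-K[1,2])/K[1,1]*d,d],-1)@M[:3,:3].T+M[:3,3]
    P[d==0]=np.nan; return P
E
python3 - <<'E'
from h import *
shot('top','top0'); shot('side','side0')
im=[cv2.imread(f'pics/{n}0.png') for n in('top','side')]
s=get_state();print(s['t'],s['tool_pos'],s['ee_rot'],s['gripper_width'])
for n in('top','side'):print(T(n,'')[1].round(3).tolist(), T(n,'')[0][0,0])
E
```

```text
0.1 [ 0.16649116 -0.49753598  0.23069064] [[ 9.48352514e-01  3.17218290e-01 -2.54687338e-04]
 [ 3.17218335e-01 -9.48351558e-01  1.36000174e-03]
 [ 1.89884293e-04 -1.37055256e-03 -9.99999043e-01]] 0.08570509906858943
[[0.007, -0.998, 0.062, 0.41], [-1.0, -0.007, -0.011, -0.251], [0.011, -0.062, -0.998, 1.298], [0.0, 0.0, 0.0, 1.0]] 460.61074383526596
[[-0.888, -0.179, 0.423, 0.067], [-0.46, 0.346, -0.818, 0.59], [0.0, -0.921, -0.39, 0.485], [0.0, 0.0, 0.0, 1.0]] 508.1271876718272
```

View pics/top0.png

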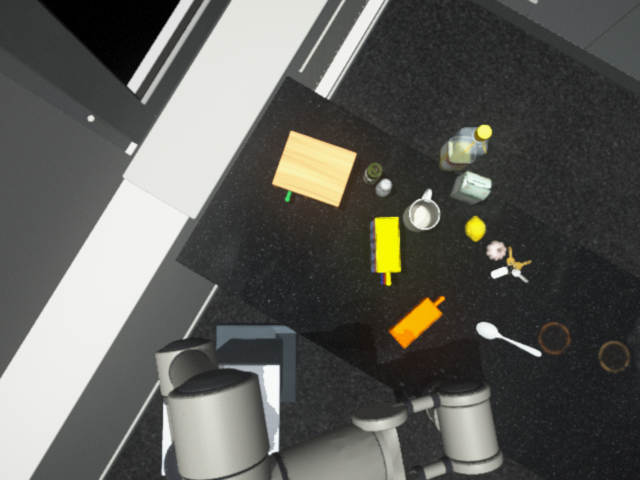

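View pics/side0.png

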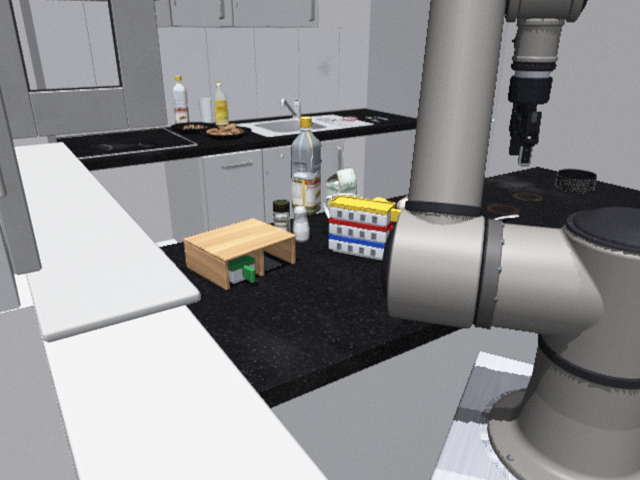

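The top view shows the yellow-lidded stack at (386,245) with its tab at (388,280). The rack is at (315,168), with the green tab at (289,196) in its left bay, so the right bay is empty. The orange look-alike at (416,322) is not part of the stack. Salt is at (384,187), spice at (373,172) and the mug at (422,214).

```bash
cat >> h.py <<'E'
def rect(P,m):
    Q=P[m][:,:2]; 
    r=cv2.minAreaRect((Q*1000).astype(np.float32)); return np.round(r[0],1),np.round(r[1],1),round(r[2],2),np.median(P[m][:,2]).round(4)
E
python3 - <<'E'
from h import *
P=cloud('top','top0'); im=np.load('pics/top0.npz')['im']
hsv=cv2.cvtColor(im,cv2.COLOR_RGB2HSV)
v,u=np.mgrid[:480,:640]
z=P[...,2]
def box(u0,u1,v0,v1):return (u>=u0)&(u<u1)&(v>=v0)&(v<v1)
print('table',np.nanmedian(z[280:300,300:360]))
print('yellow',rect(P,box(360,410,205,273)&(z>.11)&(hsv[...,1]>150)))
print('tab',rect(P,box(380,398,274,290)&(z>.07)&(hsv[...,1]>150)), np.nanmedian(P[274:286,388],0))
m=box(265,365,125,212)&(z>.06)&(z<.085);print('rack',rect(P,m))
for n,b in dict(salt=(374,396,176,198),spice=(362,384,160,184),mug=(400,445,188,235),orange=(385,450,290,350)).items():
    m=box(*b)&(z>.03);print(n,rect(P,m),np.nanmax(z[m]))
# sill
q=P[205:216,185:197];print('sill',P[215,194],P[210,190])
big=cv2.resize(im[120:300,260:460],None,fx=4,fy=4,interpolation=cv2.INTER_CUBIC)[:600]
s=np.load('pics/side0.npz')['im'];cv2.imwrite('pics/c1.png',cv2.resize(s[180:300,170:410],None,fx=3.3,fy=3.3,interpolation=cv2.INTER_CUBIC)[:,:,::-1])
E
```

```text
table 0.0005348273676790694
yellow (array([ 477.9, -440.1]), array([141.6,  60.2]), 1.26, np.float64(0.1209))
tab (array([ 389.1, -441.8]), array([26.8, 12.6]), 6.98, np.float64(0.1182)) [ 0.38806478 -0.44353588  0.11971348]
rack (array([ 686.8, -251.2]), array([190.1, 157.2]), 71.36, np.float64(0.0704))
salt (array([ 643.7, -438.8]), array([52.9, 39.1]), 29.24, np.float64(0.0792)) 0.11223094749929308
spice (array([ 671.2, -416.6]), array([57.1, 40.6]), 67.44, np.float64(0.1032)) 0.11241877550943302
mug (array([ 573.5, -538.2]), array([105.1,  81.5]), 15.92, np.float64(0.0741)) 0.10000765167508896
orange (array([ 283.4, -541.4]), array([ 61.4, 172.7]), 41.77, np.float64(0.0409)) 0.052241464796762394
sill [0.5502789  0.05571677 0.11490428] [0.56279188 0.06555784 0.11765268]
```

View pics/c1.png

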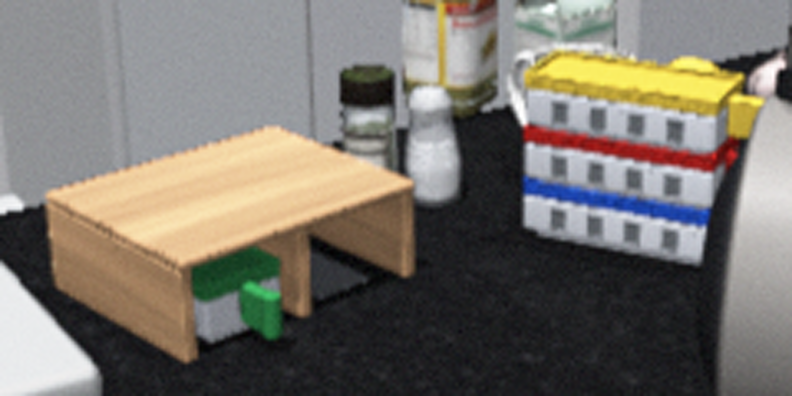

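The enlarged crop confirms the stack order yellow/red/blue, tabs towards the robot. It also shows green in the left bay and the right bay empty, with its grey mark. I'm going above the stack to refine with the wrist camera.

Emit:
drive_tool([
  {"xyz": [4,1,0],"dr": [0,0,-4],"gripper": 0},
  {"xyz": [8,2,0],"dr": [0,0,-8],"gripper": 0},
  {"xyz": [12,3,0],"dr": [0,0,-12],"gripper": 0},
  {"xyz": [16,4,0],"dr": [0,0,-16],"gripper": 0},
  {"xyz": [20,5,0],"dr": [0,0,-17.3],"gripper": 0},
  {"xyz": [24,5.7,0],"dr": [0,0,-17.3],"gripper": 0},
  {"xyz": [28,5.7,0],"dr": [0,0,-17.3],"gripper": 0},
  {"xyz": [30,5.7,0],"dr": [0,0,-17.3],"gripper": 0},
  {"xyz": [31.1,5.7,0],"dr": [0,0,-17.3],"gripper": 0},
  {"xyz": [31.1,5.7,0],"dr": [0,0,-17.3],"gripper": 0},
  {"xyz": [31.1,5.7,0],"dr": [0,0,-17.3],"gripper": 0},
  {"xyz": [31.1,5.7,0],"dr": [0,0,-17.3],"gripper": 0},
])

```text
t: 1.1
tool_pos: [0.4766, -0.441, 0.231]
ee_rot: [[1.0, 0.02, -0.001], [0.02, -1.0, 0.001], [-0.001, -0.001, -1.0]]
ft_force: [-0.6, 0.1, 0.3]
gripper_width: 0.0854
```

```bash
python3 - <<'E'
from h import *
shot('wrist','w1'); s=get_state(); print(s['t'],np.round(s['tool_pos'],4),np.round(s['ee_rot'],3).tolist(),s['joint_pos'])
print(np.round(camera_params('wrist')['tool_from_camera'],3).tolist())
P=cloud('wrist','w1'); im=np.load('pics/w1.npz')['im']; hsv=cv2.cvtColor(im,cv2.COLOR_RGB2HSV)
z=P[...,2]; m=(hsv[...,0]>25)&(hsv[...,0]<33)&(hsv[...,1]>150)&(z>.1)&(z<.14)
print(m.sum(), rect(P,m&(P[...,0]>.41)), rect(P,m&(z>.122)&(P[...,0]>.41)))
Q=cloud('top','top0'); print(Q[310:350:10,345])
E
```

```text
1.15 [ 0.4764 -0.4412  0.2313] [[1.0, 0.02, -0.001], [0.02, -1.0, 0.0], [-0.001, -0.0, -1.0]] [-8.64759282e-01  5.77703154e-01  1.14160254e+00 -3.66939860e-04
  1.42284583e+00  6.86284352e-01]
[[-0.0, -0.964, -0.266, 0.068], [1.0, -0.001, 0.0, 0.001], [-0.0, -0.266, 0.964, -0.143], [0.0, 0.0, 0.0, 1.0]]
11500 (array([ 479.3, -442.3]), array([139.3,  59.9]), 1.54, np.float64(0.1204)) (array([ 479.3, -442.3]), array([139.3,  59.9]), 1.54, np.float64(0.1251))
[[ 0.29982868 -0.34231921 -0.00099002]
 [ 0.27201277 -0.34242998 -0.0013091 ]
 [ 0.24463087 -0.34233449  0.00129996]
 [ 0.21714345 -0.34237567  0.00196048]]
```

View pics/w1.png

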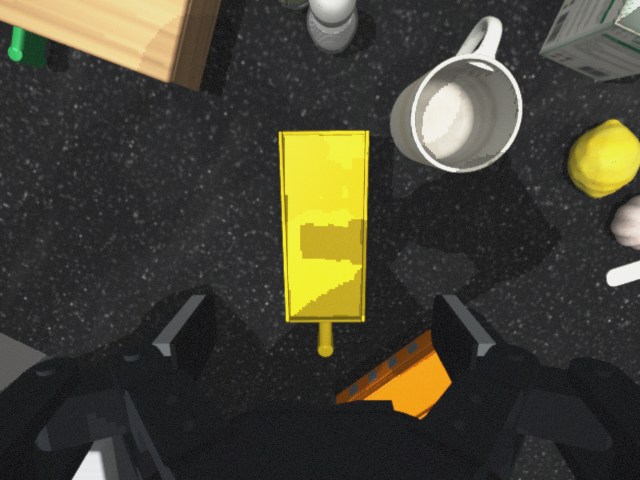

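The wrist picture shows the yellow lid square between the fingers (centre about (325,228), tab at (325,340)). The mug at (455,110) is clear of the fingers. Descending and gripping.

Emit:
drive_tool([
  {"xyz": [0.2,0,-3],"dr": [0,0,0.2],"gripper": 0},
  {"xyz": [0.2,0,-6],"dr": [0,0,0.2],"gripper": 0},
  {"xyz": [0.2,0,-9],"dr": [0,0,0.2],"gripper": 0},
  {"xyz": [0.2,0,-11.5],"dr": [0,0,0.2],"gripper": 0},
  {"xyz": [0.2,0,-13.5],"dr": [0,0,0.2],"gripper": 0},
  {"xyz": [0.2,0,-14.7],"dr": [0,0,0.2],"gripper": 0},
  {"xyz": [0.2,0,-14.7],"dr": [0,0,0.2],"gripper": 0},
  {"xyz": [0.2,0,-14.7],"dr": [0,0,0.2],"gripper": 0.1},
  {"xyz": [0.2,0,-14.7],"dr": [0,0,0.2],"gripper": 0.2},
  {"xyz": [0.2,0,-14.7],"dr": [0,0,0.2],"gripper": 0.3},
  {"xyz": [0.2,0,-14.7],"dr": [0,0,0.2],"gripper": 0.5},
  {"xyz": [0.2,0,-14.7],"dr": [0,0,0.2],"gripper": 0.5},
  {"xyz": [0.2,0,-14.7],"dr": [0,0,0.2],"gripper": 0.5},
  {"xyz": [0.2,0,-14.7],"dr": [0,0,0.2],"gripper": 0.5},
  {"xyz": [0.2,0,-14.7],"dr": [0,0,0.2],"gripper": 0.5},
])

```text
t: 2.4
tool_pos: [0.4803, -0.4416, 0.0865]
ee_rot: [[1.0, 0.024, 0.002], [0.024, -1.0, -0.003], [0.002, 0.003, -1.0]]
ft_force: [-0.9, 1.2, 6.6]
gripper_width: 0.0595
```

Emit:
drive_tool([
  {"xyz": [0,0,0.3],"dr": [0,0,0],"gripper": 0.5},
  {"xyz": [0,0,0.6],"dr": [0,0,0],"gripper": 0.5},
  {"xyz": [0,0,1],"dr": [0,0,0],"gripper": 0.5},
  {"xyz": [0,0,1.5],"dr": [0,0,0],"gripper": 0.5},
  {"xyz": [0,0,2.5],"dr": [0,0,0],"gripper": 0.5},
  {"xyz": [0,0,4],"dr": [0,0,0],"gripper": 0.5},
  {"xyz": [0,0,4],"dr": [0,0,0],"gripper": 0.5},
])

```text
t: 2.98
tool_pos: [0.4807, -0.4422, 0.128]
ee_rot: [[1.0, 0.024, 0.004], [0.024, -1.0, -0.004], [0.004, 0.005, -1.0]]
ft_force: [1.5, -0.8, -1.3]
gripper_width: 0.0595
```

```bash
python3 - <<'E'
from h import *
shot('side','s1'); s=get_state(); print(s['t'],np.round(s['tool_pos'],4),np.round(s['ee_rot'],3).tolist(),s['ft_force'],s['gripper_width'])
s=np.load('pics/s1.npz')['im'];cv2.imwrite('pics/c2.png',cv2.resize(s[120:290,280:460],None,fx=3,fy=3,interpolation=cv2.INTER_CUBIC)[:,:,::-1])
E
```

```text
3.0333 [ 0.4804 -0.4418  0.1265] [[1.0, 0.024, 0.003], [0.024, -1.0, -0.003], [0.003, 0.003, -1.0]] [ 0.42355875 -0.67133445 -2.89909634] 0.05883099885955669
```

View pics/c2.png

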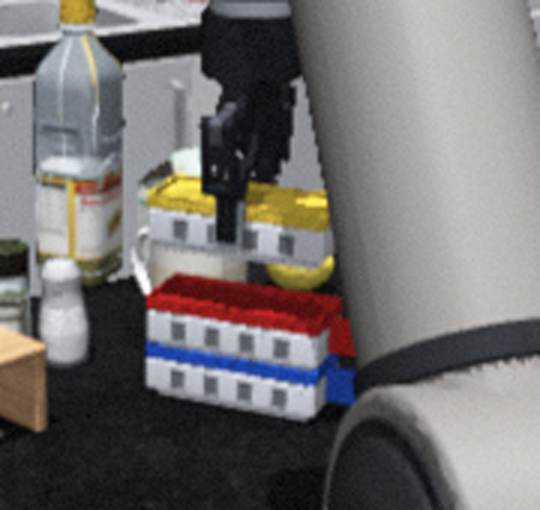

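The crop shows the yellow box cleanly lifted in the gripper, with red and blue still in place. I'm setting it aside at about (0.38, -0.33).

Emit:
drive_tool([
  {"xyz": [-1,1.1,0.5],"dr": [0,0,0],"gripper": 0.5},
  {"xyz": [-2.5,2.8,1],"dr": [0,0,0],"gripper": 0.5},
  {"xyz": [-4.5,5,1],"dr": [0,0,0],"gripper": 0.5},
  {"xyz": [-6.5,7.2,1],"dr": [0,0,0],"gripper": 0.5},
  {"xyz": [-8.5,9.4,0.5],"dr": [0,0,0],"gripper": 0.5},
  {"xyz": [-9.6,10.6,0],"dr": [0,0,0],"gripper": 0.5},
  {"xyz": [-10,11,-1.5],"dr": [0,0,0],"gripper": 0.5},
  {"xyz": [-10,11,-3.5],"dr": [0,0,0],"gripper": 0.5},
  {"xyz": [-10,11,-6],"dr": [0,0,0],"gripper": 0.5},
  {"xyz": [-10,11,-8],"dr": [0,0,0],"gripper": 0.5},
  {"xyz": [-10,11,-9.5],"dr": [0,0,0],"gripper": 0.5},
  {"xyz": [-10,11,-10.5],"dr": [0,0,0],"gripper": 0.5},
  {"xyz": [-10,11,-11],"dr": [0,0,0],"gripper": 0.5},
  {"xyz": [-10,11,-11.2],"dr": [0,0,0],"gripper": 0.5},
  {"xyz": [-10,11,-11.2],"dr": [0,0,0],"gripper": 0.5},
  {"xyz": [-10,11,-11.2],"dr": [0,0,0],"gripper": 0.5},
])

```text
t: 4.37
tool_pos: [0.3799, -0.3313, 0.013]
ee_rot: [[1.0, 0.024, 0.001], [0.024, -1.0, -0.001], [0.001, 0.001, -1.0]]
ft_force: [0.6, 0.6, -2.9]
gripper_width: 0.0592
```

Emit:
drive_tool([
  {"xyz": [0,0,-0.2],"dr": [0,0,0],"gripper": 0.5},
  {"xyz": [0,0,-0.4],"dr": [0,0,0],"gripper": 0.5},
  {"xyz": [0,0,-0.5],"dr": [0,0,0],"gripper": 0.5},
  {"xyz": [0,0,-0.5],"dr": [0,0,0],"gripper": 0.5},
  {"xyz": [0,0,-0.5],"dr": [0,0,0],"gripper": 0.5},
])

```text
t: 4.78
tool_pos: [0.3796, -0.3309, 0.0074]
ee_rot: [[1.0, 0.024, -0.0], [0.024, -1.0, -0.0], [-0.0, 0.0, -1.0]]
ft_force: [-1.1, -0.7, -3.1]
gripper_width: 0.0595
```

Emit:
drive_tool([
  {"xyz": [0,0,-0.1],"dr": [0,0,0],"gripper": 0.5},
  {"xyz": [0,0,-0.2],"dr": [0,0,0],"gripper": 0.5},
  {"xyz": [0,0,-0.2],"dr": [0,0,0],"gripper": 0.5},
  {"xyz": [0,0,-0.2],"dr": [0,0,0],"gripper": 0.5},
])

```text
t: 5.12
tool_pos: [0.3797, -0.331, 0.0065]
ee_rot: [[1.0, 0.024, 0.001], [0.024, -1.0, -0.001], [0.001, 0.001, -1.0]]
ft_force: [-2.6, 2.4, 9.4]
gripper_width: 0.0592
```

Yellow is resting on the worktop, so I'm releasing it and going back above the stack.

Emit:
drive_tool([
  {"xyz": [0,0,0],"dr": [0,0,0],"gripper": 0.25},
  {"xyz": [0,0,0],"dr": [0,0,0],"gripper": 0.15},
  {"xyz": [0,0,0],"dr": [0,0,0],"gripper": 0.05},
  {"xyz": [0,0,0],"dr": [0,0,0],"gripper": 0},
  {"xyz": [0,0,0],"dr": [0,0,0],"gripper": 0},
  {"xyz": [0,0,1.5],"dr": [0,0,0],"gripper": 0},
  {"xyz": [0,0,4],"dr": [0,0,0],"gripper": 0},
  {"xyz": [0,0,8],"dr": [0,0,0],"gripper": 0},
  {"xyz": [0,0,12],"dr": [0,0,0],"gripper": 0},
  {"xyz": [2,-2.2,16],"dr": [0,0,0],"gripper": 0},
  {"xyz": [4.5,-5,18.5],"dr": [0,0,0],"gripper": 0},
  {"xyz": [7,-7.8,19.5],"dr": [0,0,0],"gripper": 0},
  {"xyz": [9,-10,20],"dr": [0,0,0],"gripper": 0},
  {"xyz": [10,-11,20],"dr": [0,0,0],"gripper": 0},
  {"xyz": [10,-11,20],"dr": [0,0,0],"gripper": 0},
  {"xyz": [10,-11,20],"dr": [0,0,0],"gripper": 0},
])

```text
t: 6.45
tool_pos: [0.4792, -0.4405, 0.204]
ee_rot: [[1.0, 0.024, -0.002], [0.024, -1.0, 0.002], [-0.001, -0.002, -1.0]]
ft_force: [-0.6, 0.1, -0.4]
gripper_width: 0.0859
```

```bash
python3 - <<'E'
from h import *
shot('wrist','w2'); s=get_state(); print(s['t'],np.round(s['tool_pos'],4))
P=cloud('wrist','w2'); im=np.load('pics/w2.npz')['im']; hsv=cv2.cvtColor(im,cv2.COLOR_RGB2HSV)
z=P[...,2];h=hsv[...,0]; red=((h<8)|(h>172))&(hsv[...,1]>130)&(z>.07)&(z<.095)
print('red',red.sum(),rect(P,red&(P[...,0]>.412)),rect(P,red&(P[...,0]<.404)))
ye=(h>25)&(h<33)&(hsv[...,1]>150)&(z>.03)&(z<.055)&(P[...,1]>-.4);print('yel',ye.sum(),rect(P,ye))
m=(P[...,0]>.5)&(z>.062)&(z<.078)&(P[...,1]>-.4);print('rack',rect(P,m))
E
```

```text
6.5 [ 0.4788 -0.44    0.2042]
red 14969 (array([ 480.3, -442.3]), array([137.8,  60. ]), 1.55, np.float64(0.0804)) (array([ 389.6, -444.8]), array([11.9, 28.7]), 89.96, np.float64(0.0788))
yel 4613 (array([ 366.1, -332.5]), array([167. ,  60.3]), 1.62, np.float64(0.0403))
rack (array([ 626.6, -276.2]), array([110.3,  55.3]), 71.28, np.float64(0.0703))
```

View pics/w2.png

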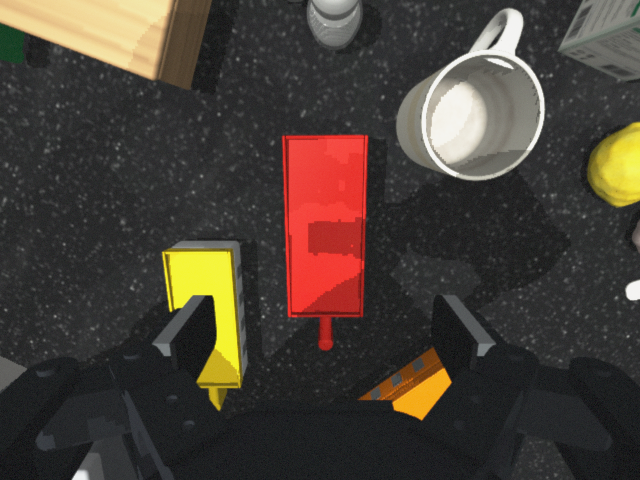

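Red is at about (480, -442) mm with lid height 0.080, clear for a grasp. Yellow stands aside at (205,315) px. Gripping red.

Emit:
drive_tool([
  {"xyz": [0.1,-0.1,-3],"dr": [0,0,0.1],"gripper": 0},
  {"xyz": [0.1,-0.1,-6.5],"dr": [0,0,0.1],"gripper": 0},
  {"xyz": [0.1,-0.1,-10],"dr": [0,0,0.1],"gripper": 0},
  {"xyz": [0.1,-0.1,-12.5],"dr": [0,0,0.1],"gripper": 0},
  {"xyz": [0.1,-0.1,-14.5],"dr": [0,0,0.1],"gripper": 0},
  {"xyz": [0.1,-0.1,-15.6],"dr": [0,0,0.1],"gripper": 0},
  {"xyz": [0.1,-0.1,-15.6],"dr": [0,0,0.1],"gripper": 0},
  {"xyz": [0.1,-0.1,-15.6],"dr": [0,0,0.1],"gripper": 0.1},
  {"xyz": [0.1,-0.1,-15.6],"dr": [0,0,0.1],"gripper": 0.2},
  {"xyz": [0.1,-0.1,-15.6],"dr": [0,0,0.1],"gripper": 0.3},
  {"xyz": [0.1,-0.1,-15.6],"dr": [0,0,0.1],"gripper": 0.5},
  {"xyz": [0.1,-0.1,-15.6],"dr": [0,0,0.1],"gripper": 0.5},
  {"xyz": [0.1,-0.1,-15.6],"dr": [0,0,0.1],"gripper": 0.5},
  {"xyz": [0.1,-0.1,-15.6],"dr": [0,0,0.1],"gripper": 0.5},
  {"xyz": [0.1,-0.1,-15.6],"dr": [0,0,0.1],"gripper": 0.5},
])

```text
t: 7.75
tool_pos: [0.4813, -0.4426, 0.0516]
ee_rot: [[1.0, 0.026, 0.002], [0.026, -1.0, -0.003], [0.002, 0.003, -1.0]]
ft_force: [-1.4, 0.8, 6.5]
gripper_width: 0.0592
```

Emit:
drive_tool([
  {"xyz": [0,0,0.3],"dr": [0,0,0],"gripper": 0.5},
  {"xyz": [0,0,0.6],"dr": [0,0,0],"gripper": 0.5},
  {"xyz": [0,0,1.2],"dr": [0,0,0],"gripper": 0.5},
  {"xyz": [0,0,2.5],"dr": [0,0,0],"gripper": 0.5},
  {"xyz": [0,0,4.5],"dr": [0,0,0],"gripper": 0.5},
  {"xyz": [0,0.5,6],"dr": [0,0,0],"gripper": 0.5},
  {"xyz": [0.3,2,6.5],"dr": [0,0,-2],"gripper": 0.5},
  {"xyz": [0.7,4.5,7],"dr": [0,0,-5],"gripper": 0.5},
  {"xyz": [1.2,7.5,7],"dr": [0,0,-8],"gripper": 0.5},
  {"xyz": [1.7,10.5,7],"dr": [0,0,-11],"gripper": 0.5},
  {"xyz": [2.3,13.5,7],"dr": [0,0,-14],"gripper": 0.5},
  {"xyz": [2.8,16.5,7],"dr": [0,0,-17],"gripper": 0.5},
  {"xyz": [3.2,18.8,6],"dr": [0,0,-19],"gripper": 0.5},
  {"xyz": [3.4,20,5],"dr": [0,0,-20.1],"gripper": 0.5},
  {"xyz": [3.4,20,5],"dr": [0,0,-20.1],"gripper": 0.5},
  {"xyz": [3.4,20,5],"dr": [0,0,-20.1],"gripper": 0.5},
])

```text
t: 9.08
tool_pos: [0.5146, -0.2412, 0.0996]
ee_rot: [[0.948, -0.317, -0.0], [-0.317, -0.948, -0.0], [-0.0, 0.0, -1.0]]
ft_force: [-0.2, -1.1, -2.1]
gripper_width: 0.0592
```

```bash
python3 - <<'E'
from h import *
shot('wrist','w3'); s=get_state(); print(s['t'],np.round(s['tool_pos'],4),np.round(s['ee_rot'],4).tolist(),s['ft_force'],s['gripper_width'],s['joint_pos'].round(2))
P=cloud('wrist','w3'); im=np.load('pics/w3.npz')['im']; hsv=cv2.cvtColor(im,cv2.COLOR_RGB2HSV)
z=P[...,2];h=hsv[...,0]; red=((h<8)|(h>172))&(hsv[...,1]>130)&(z>.05)
print('red',red.sum(),rect(P,red))
m=(P[...,0]>.5)&(z>.066)&(z<.076)&(h>8)&(h<25)&(hsv[...,1]>50);print('rack',m.sum(),rect(P,m))
shot('top','t3');P=cloud('top','t3'); im=np.load('pics/t3.npz')['im']; hsv=cv2.cvtColor(im,cv2.COLOR_RGB2HSV)
h=hsv[...,0];z=P[...,2];b=(h>105)&(h<130)&(hsv[...,1]>170)&(z>.025)&(z<.06)&(P[...,0]>.35)
print('blue',b.sum(),rect(P,b&(P[...,0]>.41)))
E
```

```text
9.1333 [ 0.5148 -0.2423  0.1   ] [[0.9481, -0.3181, 0.0007], [-0.3181, -0.9481, -0.0009], [0.0009, 0.0006, -1.0]] [ 0.44906798 -0.73304968 -1.94271717] 0.05890710756873951 [-0.57  0.55  1.57 -0.    1.01  1.32]
red 48909 (array([ 532.6, -246.4]), array([63.4, 98.8]), 71.5, np.float64(0.1284))
rack 38681 (array([ 629.7, -234.2]), array([189.9,  35. ]), 71.29, np.float64(0.0703))
blue 1136 (array([ 480.2, -440.3]), array([137. ,  59.5]), 1.76, np.float64(0.0406))
```

View pics/w3.png

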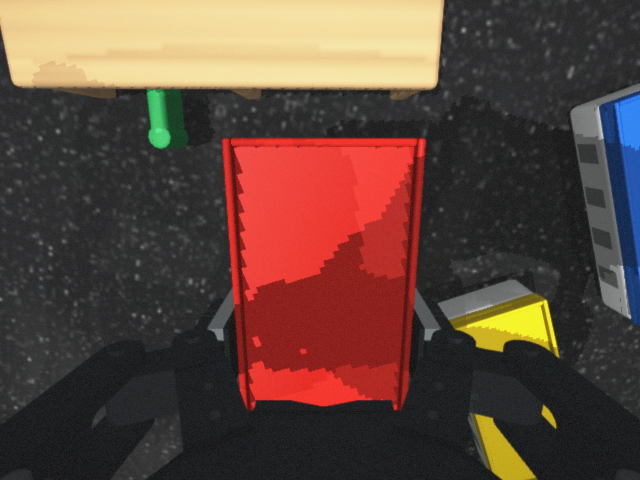

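The wrist picture shows the red box (nose edge at row 143) aimed at the right bay, about 21 mm before the mouth. Lateral error is about 1 mm. Lowering it.

Emit:
drive_tool([
  {"xyz": [0,0,-2],"dr": [0,0,-0.2],"gripper": 0.5},
  {"xyz": [0,0,-4],"dr": [0,0,-0.2],"gripper": 0.5},
  {"xyz": [0,0,-6],"dr": [0,0,-0.2],"gripper": 0.5},
  {"xyz": [0,0,-7.5],"dr": [0,0,-0.2],"gripper": 0.5},
  {"xyz": [0,0,-8.2],"dr": [0,0,-0.2],"gripper": 0.5},
  {"xyz": [0,0,-8.5],"dr": [0,0,-0.2],"gripper": 0.5},
  {"xyz": [0,0,-8.6],"dr": [0,0,-0.2],"gripper": 0.5},
  {"xyz": [0,0,-8.6],"dr": [0,0,-0.2],"gripper": 0.5},
  {"xyz": [0,0,-8.6],"dr": [0,0,-0.2],"gripper": 0.5},
])

```text
t: 9.93
tool_pos: [0.5152, -0.2425, 0.0144]
ee_rot: [[0.947, -0.323, 0.002], [-0.323, -0.947, -0.001], [0.002, 0.001, -1.0]]
ft_force: [0.6, -0.4, -2.3]
gripper_width: 0.0596
```

Emit:
drive_tool([
  {"xyz": [0,0,-0.15],"dr": [0,0,0],"gripper": 0.5},
  {"xyz": [0,0,-0.3],"dr": [0,0,0],"gripper": 0.5},
  {"xyz": [0,0,-0.3],"dr": [0,0,0],"gripper": 0.5},
  {"xyz": [0,0,-0.3],"dr": [0,0,0],"gripper": 0.5},
])

```text
t: 10.27
tool_pos: [0.5151, -0.2422, 0.0116]
ee_rot: [[0.947, -0.322, 0.002], [-0.322, -0.947, -0.001], [0.002, 0.001, -1.0]]
ft_force: [-1.8, 0.4, 7.3]
gripper_width: 0.059
```

Emit:
drive_tool([
  {"xyz": [0,0,0],"dr": [0,0,0],"gripper": 0.25},
  {"xyz": [0,0,0],"dr": [0,0,0],"gripper": 0.15},
  {"xyz": [0,0,0],"dr": [0,0,0],"gripper": 0.1},
  {"xyz": [0,0,0],"dr": [0,0,0],"gripper": 0.05},
  {"xyz": [0,0,0],"dr": [0,0,0],"gripper": 0.05},
  {"xyz": [0,0,1.5],"dr": [0,0,0],"gripper": 0.05},
  {"xyz": [0,0,4],"dr": [0,0,0],"gripper": 0.05},
  {"xyz": [0,0,7],"dr": [0,0,0],"gripper": 0.05},
  {"xyz": [-1.5,0.5,10],"dr": [0,0,0],"gripper": 0.2},
  {"xyz": [-4,1.3,12],"dr": [0,0,0],"gripper": 0.4},
  {"xyz": [-6.5,2.2,12],"dr": [0,0,0],"gripper": 0.5},
  {"xyz": [-8.6,2.9,12],"dr": [0,0,0],"gripper": 0.5},
  {"xyz": [-8.6,2.9,12],"dr": [0,0,0],"gripper": 0.5},
  {"xyz": [-8.6,2.9,12],"dr": [0,0,0],"gripper": 0.5},
  {"xyz": [-8.6,2.9,12],"dr": [0,0,0],"gripper": 0.5},
])

```text
t: 11.52
tool_pos: [0.4294, -0.2134, 0.1306]
ee_rot: [[0.947, -0.323, 0.001], [-0.323, -0.947, -0.001], [0.001, 0.0, -1.0]]
ft_force: [0.1, 0.3, 0.3]
gripper_width: 0.0433
```

```bash
python3 - <<'E'
from h import *
shot('wrist','w4'); s=get_state(); print(s['t'],np.round(s['tool_pos'],4),s['gripper_width'])
P=cloud('wrist','w4'); im=np.load('pics/w4.npz')['im']; hsv=cv2.cvtColor(im,cv2.COLOR_RGB2HSV)
z=P[...,2];h=hsv[...,0]; red=((h<8)|(h>172))&(hsv[...,1]>130)&(z<.055)&(z>.02)
d=np.array([.9471,-.3208]);n=np.array([.3208,.9471])
D=P[...,:2]@d;N=P[...,:2]@n
print('red all',red.sum(),D[red].min(),D[red].max(),N[red].min(),N[red].max())
r=red&(z>.036)&(D>.50);print(rect(P,r))
m=(P[...,0]>.5)&(z>.066)&(z<.076)&(h>8)&(h<25)&(hsv[...,1]>50);print('rack',D[m].min(),N[m].min(),N[m].max(),rect(P,m))
t=red&(D<D[r].min()-.004)&(z>.03);print('tab',rect(P,t),np.median(N[t]),D[t].min(),D[t].max()); print('tcp',s['tool_pos'][:2]@d,s['tool_pos'][:2]@n)
E
```

```text
11.5667 [ 0.4295 -0.2134  0.1304] 0.04282953509543083
red all 22497 0.4602972971071211 0.6192939035095072 -0.09519223666879638 -0.034689144945310356
(array([ 509.2, -241. ]), array([ 60.2, 119.3]), 71.08, np.float64(0.0404))Traceback (most recent call last):
  File "<stdin>", line 9, in <module>
    return umr_minimum(a, axis, None, out, keepdims, initial, where)
ValueError: zero-size array to reduction operation minimum which has no identity
```

View pics/w4.png

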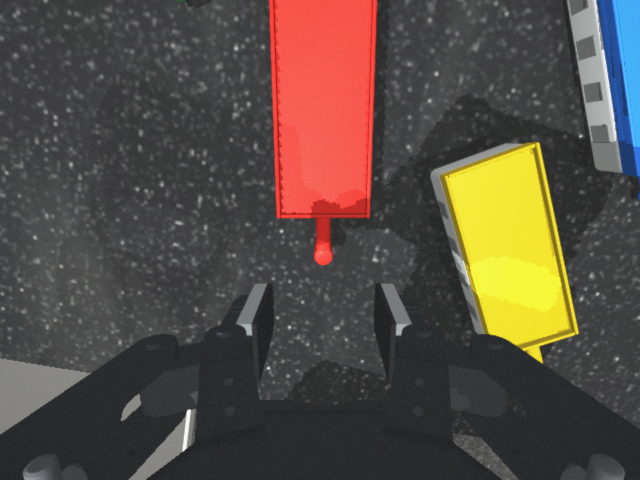

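The picture shows the red box standing free, its tab end at (323,257) centred between the fingers and in line. I'm pinching the tab.

Emit:
drive_tool([
  {"xyz": [0,0,-3],"dr": [0,0,0],"gripper": 0.5},
  {"xyz": [0,0,-6],"dr": [0,0,0],"gripper": 0.5},
  {"xyz": [0,0,-8.5],"dr": [0,0,0],"gripper": 0.5},
  {"xyz": [0,0,-10.5],"dr": [0,0,0],"gripper": 0.5},
  {"xyz": [0,0,-11.7],"dr": [0,0,0],"gripper": 0.5},
  {"xyz": [0,0,-12],"dr": [0,0,0],"gripper": 0.5},
  {"xyz": [0,0,-12],"dr": [0,0,0],"gripper": 0.6},
  {"xyz": [0,0,-12],"dr": [0,0,0],"gripper": 0.7},
  {"xyz": [0,0,-12],"dr": [0,0,0],"gripper": 0.8},
  {"xyz": [0,0,-12],"dr": [0,0,0],"gripper": 0.9},
  {"xyz": [0,0,-12],"dr": [0,0,0],"gripper": 1},
  {"xyz": [0,0,-12],"dr": [0,0,0],"gripper": 1},
  {"xyz": [0,0,-12],"dr": [0,0,0],"gripper": 1},
  {"xyz": [0,0,-12],"dr": [0,0,0],"gripper": 1},
])

```text
t: 12.73
tool_pos: [0.4292, -0.2133, 0.0111]
ee_rot: [[0.947, -0.322, 0.002], [-0.322, -0.947, -0.001], [0.002, 0.001, -1.0]]
ft_force: [0.1, -0.1, 5.8]
gripper_width: 0.0109
```

Emit:
drive_tool([
  {"xyz": [0.47,-0.16,0],"dr": [0,0,0],"gripper": 1},
  {"xyz": [1.42,-0.48,0],"dr": [0,0,0],"gripper": 1},
  {"xyz": [2.37,-0.8,0],"dr": [0,0,0],"gripper": 1},
  {"xyz": [3.31,-1.12,0],"dr": [0,0,0],"gripper": 1},
  {"xyz": [4.26,-1.44,0],"dr": [0,0,0],"gripper": 1},
  {"xyz": [5.21,-1.76,0],"dr": [0,0,0],"gripper": 1},
  {"xyz": [6.16,-2.09,0],"dr": [0,0,0],"gripper": 1},
  {"xyz": [7.1,-2.41,0],"dr": [0,0,0],"gripper": 1},
  {"xyz": [8.05,-2.73,0],"dr": [0,0,0],"gripper": 1},
  {"xyz": [9,-3.05,0],"dr": [0,0,0],"gripper": 1},
  {"xyz": [9.94,-3.37,0],"dr": [0,0,0],"gripper": 1},
  {"xyz": [10.89,-3.69,0],"dr": [0,0,0],"gripper": 1},
  {"xyz": [11.84,-4.01,0],"dr": [0,0,0],"gripper": 1},
  {"xyz": [12.79,-4.33,0],"dr": [0,0,0],"gripper": 1},
  {"xyz": [13.73,-4.65,0],"dr": [0,0,0],"gripper": 1},
  {"xyz": [14.4,-4.88,0],"dr": [0,0,0],"gripper": 1},
  {"xyz": [14.68,-4.97,0],"dr": [0,0,0],"gripper": 1},
  {"xyz": [14.68,-4.97,0],"dr": [0,0,0],"gripper": 1},
])

```text
t: 14.23
tool_pos: [0.5752, -0.2626, 0.0112]
ee_rot: [[0.947, -0.322, -0.001], [-0.322, -0.947, 0.0], [-0.001, 0.0, -1.0]]
ft_force: [-3.3, 1.0, 8.3]
gripper_width: 0.0108
```

Emit:
drive_tool([
  {"xyz": [0.19,-0.06,0],"dr": [0,0,0],"gripper": 1},
  {"xyz": [0.38,-0.13,0],"dr": [0,0,0],"gripper": 1},
  {"xyz": [0.57,-0.19,0],"dr": [0,0,0],"gripper": 1},
  {"xyz": [0.76,-0.26,0],"dr": [0,0,0],"gripper": 1},
  {"xyz": [0.76,-0.26,0],"dr": [0,0,0],"gripper": 1},
])

```text
t: 14.65
tool_pos: [0.582, -0.2649, 0.0112]
ee_rot: [[0.947, -0.322, -0.002], [-0.322, -0.947, 0.001], [-0.002, 0.0, -1.0]]
ft_force: [-6.0, 1.6, 10.5]
gripper_width: 0.0108
```

Emit:
drive_tool([
  {"xyz": [0.09,-0.03,0],"dr": [0,0,0],"gripper": 1},
  {"xyz": [0.19,-0.06,0],"dr": [0,0,0],"gripper": 1},
  {"xyz": [0.19,-0.06,0],"dr": [0,0,0],"gripper": 1},
  {"xyz": [0.19,-0.06,0],"dr": [0,0,0],"gripper": 1},
])

```text
t: 14.98
tool_pos: [0.5836, -0.2654, 0.0112]
ee_rot: [[0.947, -0.322, -0.003], [-0.322, -0.947, 0.001], [-0.003, 0.0, -1.0]]
ft_force: [-6.7, 1.8, 10.2]
gripper_width: 0.011
```

Emit:
drive_tool([
  {"xyz": [0.09,-0.03,0],"dr": [0,0,0],"gripper": 1},
  {"xyz": [0.19,-0.06,0],"dr": [0,0,0],"gripper": 1},
  {"xyz": [0.28,-0.1,0],"dr": [0,0,0],"gripper": 1},
  {"xyz": [0.28,-0.1,0],"dr": [0,0,0],"gripper": 1},
  {"xyz": [0.28,-0.1,0],"dr": [0,0,0],"gripper": 1},
])

```text
t: 15.4
tool_pos: [0.5857, -0.2661, 0.0111]
ee_rot: [[0.947, -0.322, -0.004], [-0.322, -0.947, 0.002], [-0.004, -0.0, -1.0]]
ft_force: [-8.3, 3.4, 11.5]
gripper_width: 0.011
```

Emit:
drive_tool([
  {"xyz": [0.09,-0.03,0],"dr": [0,0,0],"gripper": 1},
  {"xyz": [0.19,-0.06,0],"dr": [0,0,0],"gripper": 1},
  {"xyz": [0.28,-0.1,0],"dr": [0,0,0],"gripper": 1},
  {"xyz": [0.28,-0.1,0],"dr": [0,0,0],"gripper": 1},
  {"xyz": [0.28,-0.1,0],"dr": [0,0,0],"gripper": 1},
])

```text
t: 15.82
tool_pos: [0.5856, -0.266, 0.0109]
ee_rot: [[0.947, -0.322, -0.011], [-0.322, -0.947, 0.004], [-0.012, -0.001, -1.0]]
ft_force: [-19.7, 5.7, 18.7]
gripper_width: 0.0109
```

Force rose to 20 N with no further travel, so the box is at the back stop (D = 640 mm, as predicted). I'm relaxing, releasing and rising.

Emit:
drive_tool([
  {"xyz": [-0.2,0.07,0],"dr": [0,0,0],"gripper": 1},
  {"xyz": [-0.28,0.1,0],"dr": [0,0,0],"gripper": 1},
  {"xyz": [-0.28,0.1,0],"dr": [0,0,0],"gripper": 0.9},
  {"xyz": [-0.28,0.1,0],"dr": [0,0,0],"gripper": 0.7},
  {"xyz": [-0.28,0.1,0],"dr": [0,0,0],"gripper": 0.6},
  {"xyz": [-0.28,0.1,0],"dr": [0,0,0],"gripper": 0.55},
  {"xyz": [-0.28,0.1,0],"dr": [0,0,0],"gripper": 0.55},
  {"xyz": [-0.28,0.1,0],"dr": [0,0,0],"gripper": 0.55},
  {"xyz": [-0.4,0.15,2],"dr": [0,0,0],"gripper": 0.55},
  {"xyz": [-0.4,0.15,5],"dr": [0,0,0],"gripper": 0.55},
  {"xyz": [-0.8,0.3,9],"dr": [0,0,0],"gripper": 0.55},
  {"xyz": [-3,1.5,13],"dr": [0,0,2],"gripper": 0.4},
  {"xyz": [-5.5,1.5,17],"dr": [0,0,4],"gripper": 0.2},
  {"xyz": [-8,0.5,18.5],"dr": [0,0,7],"gripper": 0},
  {"xyz": [-10,-0.5,19],"dr": [0,0,10],"gripper": 0},
  {"xyz": [-12,-1.5,19],"dr": [0,0,12],"gripper": 0},
  {"xyz": [-12,-1.5,19],"dr": [0,0,12],"gripper": 0},
  {"xyz": [-12,-1.5,19],"dr": [0,0,12],"gripper": 0},
])

```text
t: 17.32
tool_pos: [0.47, -0.2833, 0.2007]
ee_rot: [[0.993, -0.121, 0.001], [-0.121, -0.993, -0.0], [0.001, 0.0, -1.0]]
ft_force: [1.1, -0.8, -0.0]
gripper_width: 0.0855
```

```bash
python3 - <<'E'
from h import *
shot('wrist','w5'); s=get_state(); print(s['t'],np.round(s['tool_pos'],4),np.round(s['ee_rot'],3).tolist(),s['gripper_width'])
P=cloud('wrist','w5'); im=np.load('pics/w5.npz')['im']; hsv=cv2.cvtColor(im,cv2.COLOR_RGB2HSV)
z=P[...,2];h=hsv[...,0]
d=np.array([.9471,-.3208]);n=np.array([.3208,.9471]);D=P[...,:2]@d;N=P[...,:2]@n
r=((h<8)|(h>172))&(hsv[...,1]>130)&(z<.055)&(z>.02);g=(h>45)&(h<80)&(hsv[...,1]>130)&(z<.055)&(z>.02)
for k,m in(('red',r),('green',g)):print(k,m.sum(),np.percentile(D[m],[0,1]),np.median(N[m&(D<D[m].min()+.012)]))
b=(h>105)&(h<130)&(hsv[...,1]>150)&(z>.02)&(z<.06);print('blue',b.sum(),rect(P,b&(P[...,0]>.413)))
y=(h>25)&(h<33)&(hsv[...,1]>150)&(z>.03)&(z<.055);print('yel',rect(P,y),rect(P,y&(P[...,0]>.312)))
E
```

```text
17.3667 [ 0.4706 -0.283   0.2004] [[0.993, -0.12, 0.001], [-0.12, -0.993, -0.0], [0.001, 0.0, -1.0]] 0.08523461378046575
red 774 [0.62468368 0.62507023] -0.06604390426016332
green 989 [0.62723867 0.62767423] 0.02196919996110759
blue 10498 (array([ 480.7, -442. ]), array([136.8,  61.4]), 1.52, np.float64(0.0405))
yel (array([ 362.9, -332.3]), array([173. ,  59.7]), 1.62, np.float64(0.0403)) (array([ 380.4, -331.8]), array([137.9,  59.7]), 1.62, np.float64(0.0403))
```

View pics/w5.png

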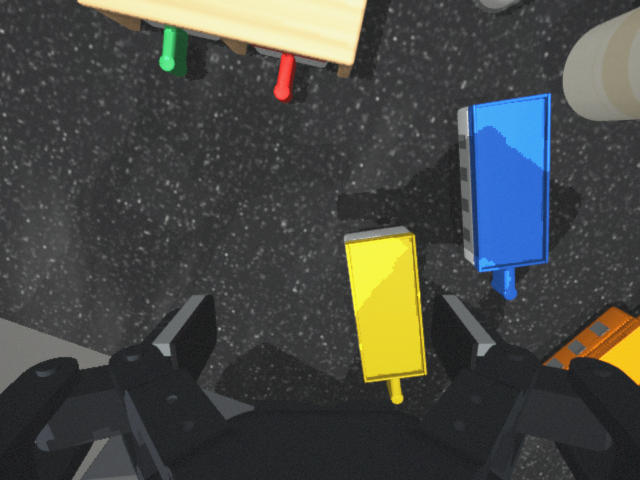

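The picture shows the red tab at (283,92) out of the right bay beside green's at (168,62). Its tip lies about 29 mm out of the mouth, as it should when home. Blue (510,180) and yellow (388,305) are clear, so I'm gripping yellow again.

Emit:
drive_tool([
  {"xyz": [-2,-1.1,0],"dr": [0,0,2],"gripper": 0},
  {"xyz": [-5,-2.7,-1],"dr": [0,0,5],"gripper": 0},
  {"xyz": [-7.5,-4.1,-3],"dr": [0,0,7.5],"gripper": 0},
  {"xyz": [-9,-4.9,-6],"dr": [0,0,8.5],"gripper": 0},
  {"xyz": [-9,-4.9,-9],"dr": [0,0,8.5],"gripper": 0},
  {"xyz": [-9,-4.9,-12],"dr": [0,0,8.5],"gripper": 0},
  {"xyz": [-9,-4.9,-15],"dr": [0,0,8.5],"gripper": 0},
  {"xyz": [-9,-4.9,-17.5],"dr": [0,0,8.5],"gripper": 0},
  {"xyz": [-9,-4.9,-18.8],"dr": [0,0,8.5],"gripper": 0},
  {"xyz": [-9,-4.9,-19.1],"dr": [0,0,8.5],"gripper": 0},
  {"xyz": [-9,-4.9,-19.1],"dr": [0,0,8.5],"gripper": 0},
  {"xyz": [-9,-4.9,-19.1],"dr": [0,0,8.5],"gripper": 0.1},
  {"xyz": [-9,-4.9,-19.1],"dr": [0,0,8.5],"gripper": 0.2},
  {"xyz": [-9,-4.9,-19.1],"dr": [0,0,8.5],"gripper": 0.3},
  {"xyz": [-9,-4.9,-19.1],"dr": [0,0,8.5],"gripper": 0.5},
  {"xyz": [-9,-4.9,-19.1],"dr": [0,0,8.5],"gripper": 0.5},
  {"xyz": [-9,-4.9,-19.1],"dr": [0,0,8.5],"gripper": 0.5},
  {"xyz": [-9,-4.9,-19.1],"dr": [0,0,8.5],"gripper": 0.5},
  {"xyz": [-9,-4.9,-19.1],"dr": [0,0,8.5],"gripper": 0.5},
])

```text
t: 18.95
tool_pos: [0.3812, -0.3323, 0.0107]
ee_rot: [[1.0, 0.029, 0.002], [0.029, -1.0, -0.002], [0.002, 0.002, -1.0]]
ft_force: [-0.2, 1.7, 6.2]
gripper_width: 0.0591
```

Emit:
drive_tool([
  {"xyz": [0,0,0.3],"dr": [0,0,0],"gripper": 0.5},
  {"xyz": [0,0,1],"dr": [0,0,0],"gripper": 0.5},
  {"xyz": [0,0,2.5],"dr": [0,0,0],"gripper": 0.5},
  {"xyz": [0,0,5],"dr": [0,0,0],"gripper": 0.5},
  {"xyz": [0,0,7.5],"dr": [0,0,0],"gripper": 0.5},
  {"xyz": [0.8,-0.9,8.5],"dr": [0,0,0],"gripper": 0.5},
  {"xyz": [2.3,-2.5,9],"dr": [0,0,0],"gripper": 0.5},
  {"xyz": [4.3,-4.7,9],"dr": [0,0,0],"gripper": 0.5},
  {"xyz": [6.3,-6.9,9],"dr": [0,0,0],"gripper": 0.5},
  {"xyz": [8.3,-9.1,9],"dr": [0,0,0],"gripper": 0.5},
  {"xyz": [9.5,-10.5,8.5],"dr": [0,0,0],"gripper": 0.5},
  {"xyz": [10,-11,7.5],"dr": [0,0,-0.1],"gripper": 0.5},
  {"xyz": [10,-11,6],"dr": [0,0,-0.1],"gripper": 0.5},
  {"xyz": [10,-11,5.2],"dr": [0,0,-0.1],"gripper": 0.5},
  {"xyz": [10,-11,5],"dr": [0,0,-0.1],"gripper": 0.5},
  {"xyz": [10,-11,5],"dr": [0,0,-0.1],"gripper": 0.5},
  {"xyz": [10,-11,5],"dr": [0,0,-0.1],"gripper": 0.5},
])

```text
t: 20.37
tool_pos: [0.4803, -0.4416, 0.0598]
ee_rot: [[1.0, 0.028, 0.0], [0.028, -1.0, -0.0], [0.0, 0.0, -1.0]]
ft_force: [0.6, 0.3, -2.4]
gripper_width: 0.0591
```

```bash
python3 - <<'E'
from h import *
shot('side','s6'); s=get_state(); print(s['t'],np.round(s['tool_pos'],4),np.round(s['ee_rot'],4).tolist(),s['ft_force'],s['gripper_width'])
K,M=T('side',''); I=np.linalg.inv(M)
im=np.load('pics/s6.npz')['im'];cv2.imwrite('pics/c6.png',cv2.resize(im[150:280,290:430],None,fx=4,fy=4,interpolation=cv2.INTER_CUBIC)[:,:,::-1])
E
```

```text
20.4167 [ 0.4805 -0.4419  0.0602] [[0.9996, 0.0279, 0.0006], [0.0279, -0.9996, -0.0009], [0.0006, 0.0009, -1.0]] [ 0.36952722  0.48805023 -3.69745457] 0.05934976023030336
```

View pics/c6.png

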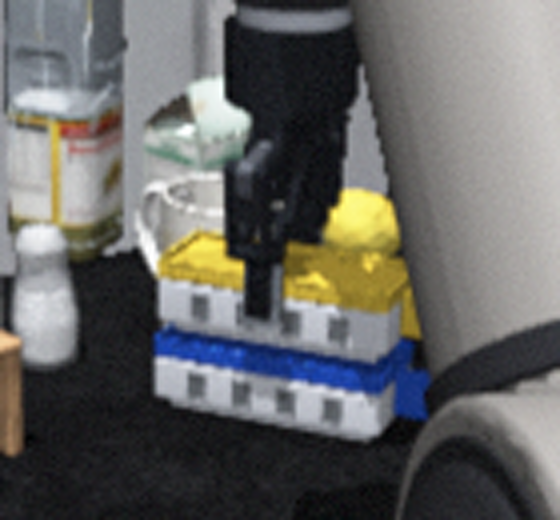

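Yellow hovers squarely over blue in the crop (edges at x≈160 and 405, in line). Lowering gently.

Emit:
drive_tool([
  {"xyz": [0.1,0,-0.2],"dr": [0,0,-0.1],"gripper": 0.5},
  {"xyz": [0.1,0,-0.4],"dr": [0,0,-0.1],"gripper": 0.5},
  {"xyz": [0.1,0,-0.6],"dr": [0,0,-0.1],"gripper": 0.5},
  {"xyz": [0.1,0,-0.8],"dr": [0,0,-0.1],"gripper": 0.5},
  {"xyz": [0.1,0,-0.9],"dr": [0,0,-0.1],"gripper": 0.5},
  {"xyz": [0.1,0,-0.9],"dr": [0,0,-0.1],"gripper": 0.5},
  {"xyz": [0.1,0,-0.9],"dr": [0,0,-0.1],"gripper": 0.5},
])

```text
t: 21.0
tool_pos: [0.4815, -0.4419, 0.0507]
ee_rot: [[1.0, 0.026, 0.0], [0.026, -1.0, -0.0], [0.0, 0.0, -1.0]]
ft_force: [-2.2, 1.3, 1.6]
gripper_width: 0.0594
```

Contact comes at exactly the stacked height. Releasing and withdrawing.

Emit:
drive_tool([
  {"xyz": [0,0,-0.05],"dr": [0,0,0],"gripper": 0.5},
  {"xyz": [0,0,-0.05],"dr": [0,0,0],"gripper": 0.25},
  {"xyz": [0,0,-0.05],"dr": [0,0,0],"gripper": 0.15},
  {"xyz": [0,0,-0.05],"dr": [0,0,0],"gripper": 0.05},
  {"xyz": [0,0,0],"dr": [0,0,0],"gripper": 0},
  {"xyz": [0,0,0],"dr": [0,0,0],"gripper": 0},
  {"xyz": [0,0,1.5],"dr": [0,0,0],"gripper": 0},
  {"xyz": [0,0,4],"dr": [0,0,0],"gripper": 0},
  {"xyz": [0,0,8],"dr": [0,0,0],"gripper": 0},
  {"xyz": [0,0,12],"dr": [0,0,0],"gripper": 0},
  {"xyz": [-1,1,15],"dr": [0,0,0],"gripper": 0},
  {"xyz": [-3,3.5,17],"dr": [0,0,0],"gripper": 0},
  {"xyz": [-5,6,18],"dr": [0,0,0],"gripper": 0},
  {"xyz": [-6,7,18],"dr": [0,0,0],"gripper": 0},
  {"xyz": [-6,7,18],"dr": [0,0,0],"gripper": 0},
  {"xyz": [-6,7,18],"dr": [0,0,0],"gripper": 0},
])

```text
t: 22.33
tool_pos: [0.4215, -0.3718, 0.231]
ee_rot: [[1.0, 0.026, 0.001], [0.026, -1.0, -0.001], [0.001, 0.001, -1.0]]
ft_force: [-0.7, -0.6, 0.3]
gripper_width: 0.0855
```

```bash
python3 - <<'E'
from h import *
shot('wrist','w7'); shot('side','s7'); s=get_state(); print(s['t'],np.round(s['tool_pos'],4),s['ft_force'])
P=cloud('wrist','w7'); im=np.load('pics/w7.npz')['im']; hsv=cv2.cvtColor(im,cv2.COLOR_RGB2HSV)
z=P[...,2];h=hsv[...,0]
d=np.array([.9471,-.3208]);D=P[...,:2]@d
y=(h>25)&(h<33)&(hsv[...,1]>150)&(z>.06)&(z<.1);print('yel',rect(P,y&(P[...,0]>.413)),z[y].max())
r=((h<8)|(h>172))&(hsv[...,1]>130)&(z<.055)&(z>.02);g=(h>45)&(h<80)&(hsv[...,1]>130)&(z<.055)&(z>.02)
for m in(r,g):print(m.sum(),D[m].min() if m.any() else 0)
v,u=np.mgrid[:480,:640]; shot('top','t7'); Q=cloud('top','t7');z=Q[...,2]
for n,b in dict(salt=(374,396,176,198),spice=(362,384,160,184),mug=(400,445,188,235)).items():
    m=(u>=b[0])&(u<b[1])&(v>=b[2])&(v<b[3])&(z>.03);print(n,rect(Q,m)[0])
a=cv2.resize(im[:330],None,fx=.8,fy=.8);s=np.load('pics/s7.npz')['im'][170:300,170:430];s=cv2.resize(s,(512,256),interpolation=cv2.INTER_CUBIC)
cv2.imwrite('pics/c7.png',np.vstack([a,s])[:,:,::-1])
E
```

```text
22.4333 [ 0.4219 -0.3724  0.23  ] [0.38765453 0.20597286 0.33342525]
yel (array([ 480.9, -442.8]), array([136.6,  60.3]), 1.41, np.float64(0.0805)) 0.08749816916331093
787 0.6245529237792453
0 0
salt [ 643.6 -438.4]
spice [ 671.  -416.5]
mug [ 573.  -538.2]
```

View pics/c7.png

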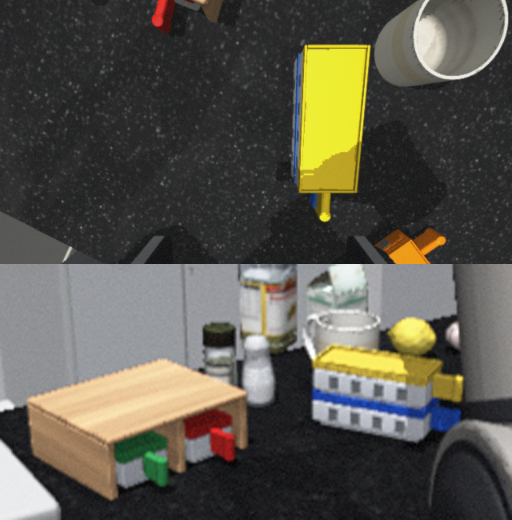

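The picture shows red home beside green (side view, tabs at (222,443) and (155,467)). Yellow sits squarely on blue, and the bystanders have not moved. Handing in.

```bash
python3 -c "
from cell import *
print(close_job())"
```

```text
the job is handed in; nothing more can be done
None
```

The red box is home in the empty right-hand bay and the yellow box is stacked squarely on the blue one again. I handed the job in at about 22.5 s.

**What I did:**
- I set yellow aside on the worktop.
- I set red down about 21 mm in front of the bay mouth, in line with it, and let go.
- I then pinched its tab and slid it in until it stopped at about 20 N.
- I restacked yellow on blue.

**Last checks:**
- **Red:** its tab tip stands about 29 mm out of the mouth, which is what the given sizes predict for fully home.
- **Yellow:** its lid is at 80.5 mm, the stacked height. It is within about 1 mm and 0.1° of where I measured the blue box before stacking, so the foot is inside the rim.
- **Bystanders:** the mug, salt shaker and spice jar measured within 1 mm of their starting positions.
- **Blue and green:** I did not measure blue again after restacking or green in the final picture. Both looked undisturbed in the last side view.

**One small disagreement:** the wrist view before restacking put red's tab about 2.5 mm farther out than green's. Red had already met firm resistance at the position I calculated for the back stop, so I left it.

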